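Re-clamp a milled block on end in a slide-jaw fixture

ROBOT

A 6-joint arm with a two-finger parallel gripper is mounted at the origin on a cart in front of the work surface, level with it; the furniture and walls round the work are solid. World frame = base frame: x ahead of the robot, y to its left, z up, the work surface at z = 0. Lengths are in m, angles in rad, forces in N, time in s.
With the tool pointing down it reaches from about 0.375 to 0.925 m from the base axis. Payload 5.7 kg.
Tool frame: the origin (TCP) lies midway between the tips of the shut fingers; the grasp point (between the pads) lies 19 mm behind it; z points along the fingers, y is the line along which they close (so a half turn about z gives the same grasp; the last joint's range is limited). The gripper opens to 88 mm and grips with 3 to 60 N. Pads are 20 mm wide; open, the fingers measure 115 mm over their backs; the gripper's body (75 mm by 178 mm) begins 61 mm behind the grasp point.
Start: joints at [1.198, 0.359, 1.51, -0, 1.272, -0.115], TCP at [0.153, 0.58, 0.223] pointing down, gripper open.
Joint ranges: [-2.97, 2.97], [-1.01, 2.36], [0.21, 2.38], [-0.96, 4.11], [0.2, 2.71], [-2.98, 2.98]. Speed limits (rad/s): [2.39, 2.39, 3.14, 3.14, 3.14, 3.14].

INTERFACE

Orientations are given as a unit quaternion [x, y, z, w].
In Python, from bench import move_ptp, servo_line, goto_joints, move_gripper, sleep, inverse_kinematics, capture, PlanningError, close_job, spot_in, silhouettes, current_clock, current_joint_pos, current_qvel, current_joint_torque, current_position, current_orientation, current_force, current_torque, current_finger_gap, current_grip_force gives the robot as it stands. Calls block until the motion is done:
- move_ptp(position, orientation): joint-space move of the TCP to a pose.
- servo_line(position, orientation=None, rate=0.15, contact_N=None): straight line of the TCP; orientation=None keeps the orientation; rate is the mean speed in m/s. With contact_N (N) it stops when the force on the tool has changed by that much, and returns True; else False.
- goto_joints(angles): joint-space move.
- move_gripper(opening): finger opening in m; the grip force is fixed at half the most; returns when the fingers have stopped.
- sleep(seconds).
- inverse_kinematics(position, orientation): joint angles nearest the present ones, or None.
- capture(name): name is "scene" or "top"; returns a dict with "image" (480x640x3 uint8, blue, green, red), "range_z" (480x640 float32, m along the optical axis (not along the pixel's ray), 0 where there is no reading), "intrinsics" (3x3 intrinsics, pixels), "R" (3x3) and "t" (3): a world point X has camera coordinates R X + t. Camera axes: x right, y down, z forward; pixel columns grow to the right and rows downward; lengths in m; the calibration is good to about 2 mm. A picture is of the moment at which its call begins.
A pose or a line that the arm cannot do raises PlanningError and nothing moves.
- close_job(): hands the job in; it is judged then, once.
Trained networks look in the newest picture that a camera, given by its name, has taken for a name from the list of things; names that differ only in an ending like _2 or _b are one class to them, and where a whole thing is asked for, a point or a joint stands for the part that bears it (a point fixed in the world has none). Each returns a list of dicts, best first, with "conf" (0 to 1); they miss things now and then, are a little off and sometimes report something else, mostly with a low value. They report only what shows in the picture. A call takes as long as a camera call.
- spot_in(camera, query): "xy" ([column, row] in pixels, amid what is visible of it).
- silhouettes(camera, query): "region" (480x640 bool, what is visible of it) and "xy" ([column, row] in pixels, amid what is visible of it).
Readings, each from a call of its own:
- current_clock(): time.
- current_joint_pos(): joint angles.
- current_qvel(): joint speeds.
- current_joint_torque(): joint torques, N m.
- current_position(): TCP position.
- current_orientation(): TCP orientation.
- current_force(): force on the tool from outside, world axes, zero at the start.
- current_torque(): the same for the moment, N m.
- current_finger_gap(): finger opening in m.
- current_grip_force(): force on a finger pad.
Only numpy, scipy, OpenCV 4.12 (cv2) and the standard library are available. Lean on these libraries where they do the work, as an engineer would, in place of code of your own. Each camera call takes 0.05 s, during which the arm holds its last target. There are 200 camera calls.

TASK

Slide the fixture's jaw well open by its tab, take the milled block out and stand it on the flat steel plate with its slotted end up; let go of it there. Then take it again from above, stand it on the seat midway along the jaws, slotted end up, and slide the jaw shut so that the block is held squarely against the fixed jaw. Set the block down gently, never letting it fall, and leave the other things on the bench where they are.

Things in the scene. Friction and masses are not known exactly. Their poses are not given: they have to be found in the camera images.
- block: Aluminium bar block, 130 mm long, 44 x 44 mm square section, 0.3 to 0.55 kg. Origin at its centre, x axis along its length to the slotted end (open slot 14 mm wide, 21 mm deep, right through along block z; the other end is plain). At first it lies level, 22 mm above the bench, lengthwise between the jaws with its +/-y faces to them, slotted end to fixture +x, overhanging the jaws there by 44 to 56 mm.
- fixture: Slide-jaw fixture, bolted down. Steel base 90 (x) x 220 (y) x 10 mm, y = -160 to +60 mm; origin on the bench under the seat's middle, z up, x along the jaws, y to the fixed jaw. Jaws: x = -28 to +28 mm, tops 48 mm above the bench. Fixed jaw's face at y = +22 mm, 22 mm thick; the moving jaw is opposite and opens to -y. Either side of the jaws in x nothing is higher than 18 mm.
- seat (a point): Middle of the flat raised seat between the jaws, at fixture (0, 0, 22 mm): what the block rests on, 56 mm (x) x 50 mm (y). A 44 mm block pressed against the fixed jaw has its centre line at fixture y = 0.
- jaw (a joint): Travel of the moving jaw in m: the gap between the jaw faces is 44 mm + this value. 0 = closed on the block, grows as it opens (towards fixture -y), 0.034 = fully open. Stays where it is left; about 3 N of sliding friction, no spring. At the start at most 5 mm.
- jaw_tab (a point): Centre of the black upright tab that moves with the jaw, 56 mm above the bench. Tab: 16 mm along fixture x, 24 mm along y, top at 74 mm; at fixture x = 0, y = -92 mm minus the joint value (70 mm behind the moving jaw's face), on a bar 30 mm wide with its top at 30 mm.
- plate: Flat square steel plate, 110 x 110 x 10 mm, fixed to the bench to the robot's left of the fixture, bare on top. Origin at the centre of its underside: its upper face is 10 mm above the bench. A tall wooden screen (0.34 m high) stands behind, between plate and fixture: its near end is at about x = 0.64, y = -0.21 m, running away to x = 0.92, y = -0.08; keep the arm clear of it and of the torch stand left of y = 0.12.
- parts_jar: Bystander: orange jar with pale lid, 64 mm across, 67 mm tall; origin under its centre.
- pliers: Bystander: pliers lying flat, 58 x 167 x 14 mm, on the robot's side of the plate; origin under the middle.
- spanner_17: Bystander: large spanner lying flat, 34 x 210 x 6 mm; origin under the middle.
- tape_roll: Bystander: roll of tape lying flat, 68 mm across, 19 mm high; origin under the centre.
- magnet_square: Bystander: flat red triangular welding magnet, 60 x 90 x 14 mm; origin under the middle.
- chalk_1: Bystander: stick of white chalk lying flat, 13 x 80 x 10 mm; origin under the middle.

How it is judged:
By the outcome, as a careful person would: the job done as asked, in the order asked, and still so for the second after the job is handed in, with the robot touching nothing.
It also fails if it takes over 69 s, if anything falls off the work surface, if the arm or the gripper's body presses on something with over 40 N, if the wrist force passes 120 N, or if a joint passes its speed limit or range.

## Working session

There is one attempt and no reset: what is moved stays moved. The work goes in short steps, each a Python script; the robot and the scene stay as the last script left them, time stands still between calls to the robot, and variables do not carry over. Pictures are saved under pics/ and viewed, at most 10 in all, crops included, and the job is handed in when it is done.

```bash
ls; mkdir -p pics; cat > h.py <<'E'
import numpy as np, cv2
from bench import *
def world(c, mask=None):
    K,R,t=c["intrinsics"],c["R"],c["t"]; z=c["range_z"].astype(float)
    v,u=np.mgrid[:480,:640]
    P=np.stack([(u-K[0,2])/K[0,0]*z,(v-K[1,2])/K[1,1]*z,z],-1)
    return (P-t)@R   # R^T (P-t)
E
python3 - <<'E'
from h import *
for n in("scene","top"):
    c=capture(n); cv2.imwrite(f"pics/{n}0.png",c["image"]); W=world(c)
    np.savez(f"{n}0.npz",W=W,z=c["range_z"],K=c["intrinsics"],R=c["R"],t=c["t"],im=c["image"])
    for q in("block","fixture","jaw","jaw_tab","plate","parts_jar","pliers","spanner_17","tape_roll","magnet_square","chalk_1"):
        s=silhouettes(n,q)
        if s:
            m=s[0]["region"]&(c["range_z"]>0); p=W[m]
            print(n,q,len(s),round(s[0]["conf"],2),np.round(s[0]["xy"]),m.sum(),np.round(np.median(p,0),3),np.round(np.percentile(p,[2,98],axis=0),3).tolist() if m.sum() else 0)
        else: print(n,q,None)
print(current_clock())
E
```

```text
pics
scene block 1 0.62 [352. 269.] 1181 [ 0.535 -0.367  0.065] [[0.504, -0.399, 0.024], [0.597, -0.283, 0.067]]
scene fixture 1 0.92 [315. 273.] 3023 [ 0.496 -0.298  0.014] [[0.418, -0.383, -0.001], [0.619, -0.209, 0.069]]
scene jaw 1 0.89 [314. 265.] 813 [ 0.505 -0.287  0.04 ] [[0.475, -0.33, 0.022], [0.55, -0.268, 0.073]]
scene jaw_tab 1 0.69 [318. 264.] 788 [ 0.505 -0.287  0.04 ] [[0.475, -0.329, 0.021], [0.549, -0.268, 0.073]]
scene plate 2 0.84 [267. 244.] 1358 [ 0.483 -0.108  0.009] [[0.423, -0.166, -0.001], [0.55, -0.04, 0.011]]
scene parts_jar 2 0.75 [336. 188.] 679 [0.748 0.039 0.042] [[0.727, 0.027, 0.001], [0.785, 0.082, 0.068]]
scene pliers 1 0.57 [218. 246.] 481 [ 0.363 -0.087  0.01 ] [[0.337, -0.157, -0.001], [0.388, -0.0, 0.013]]
scene spanner_17 1 0.62 [324. 216.] 267 [ 0.667 -0.043  0.005] [[0.648, -0.141, -0.0], [0.689, 0.057, 0.007]]
scene tape_roll None
scene magnet_square 2 0.89 [288. 340.] 1228 [ 0.364 -0.445  0.013] [[0.339, -0.489, -0.0], [0.402, -0.407, 0.015]]
scene chalk_1 1 0.52 [427. 316.] 354 [ 0.612 -0.489  0.008] [[0.602, -0.527, -0.001], [0.626, -0.4
[... 402 characters left out ...]
 0.009], [0.55, -0.257, 0.075]]
top plate 2 0.72 [282. 282.] 2228 [ 0.487 -0.097  0.009] [[0.43, -0.156, 0.004], [0.547, -0.037, 0.014]]
top parts_jar None
top pliers 1 0.93 [268. 331.] 874 [ 0.369 -0.073  0.01 ] [[0.335, -0.151, -0.004], [0.389, 0.004, 0.016]]
top spanner_17 2 0.79 [250. 204.] 534 [ 0.668 -0.03   0.005] [[0.647, -0.131, -0.0], [0.69, 0.057, 0.01]]
top tape_roll 1 0.73 [260. 159.] 466 [ 0.756 -0.057  0.018] [[0.724, -0.087, 0.002], [0.787, -0.026, 0.023]]
top magnet_square 1 0.61 [430. 336.] 764 [ 0.366 -0.44   0.013] [[0.341, -0.483, 0.003], [0.402, -0.404, 0.018]]
top chalk_1 2 0.54 [448. 223.] 218 [ 0.614 -0.489  0.009] [[0.603, -0.524, -0.003], [0.625, -0.45, 0.014]]
1.2
```

```bash
python3 - <<'E'
import numpy as np,cv2
a=np.load("scene0.npz")["im"][140:400,180:480]; b=np.load("top0.npz")["im"][130:380,220:480]
cv2.imwrite("pics/a.png",np.vstack([cv2.resize(a,None,fx=2,fy=2,interpolation=2)]))
cv2.imwrite("pics/b.png",cv2.resize(b,None,fx=2.3,fy=2.3,interpolation=2))
E
```

```text
(no output)
```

View pics/a.png

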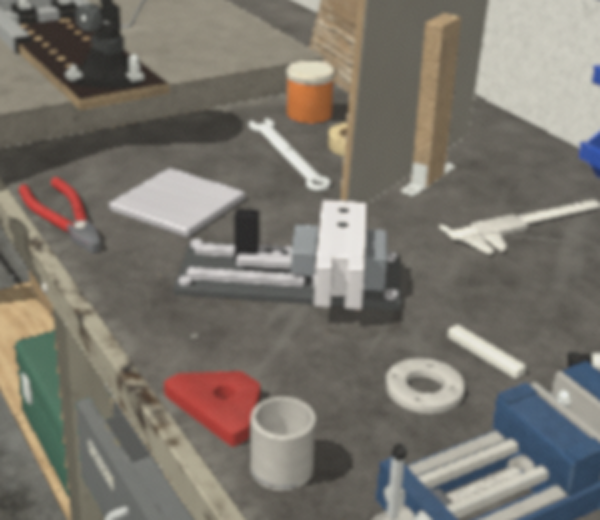

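View pics/b.png

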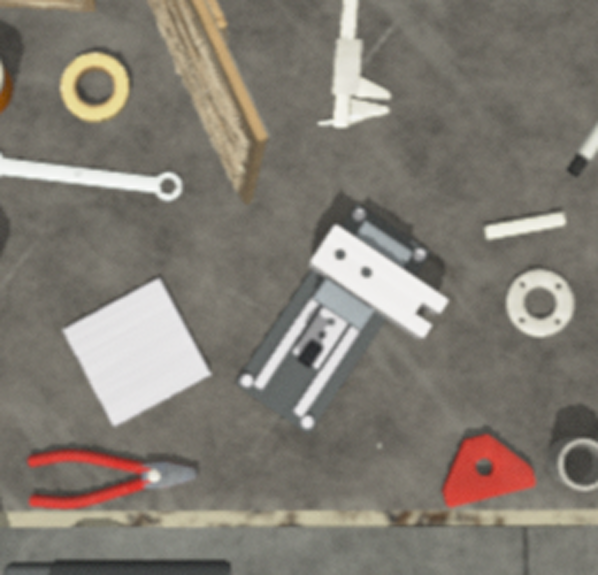

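The scene view shows the block in the fixture with its slotted end towards the camera, at about pixel (352,269). The tab is at (304,255) and the plate at (267,244). The top view confirms the layout: fixture +y points up-right and the slot points down-right. The screen end is at about (327,213). Next I fit rectangles to the point clouds.

```bash
python3 - <<'E'
import numpy as np,cv2
def rect(p,n):
    (c,s,a)=cv2.minAreaRect((p[:,:2]*1000).astype(np.float32)); print(n,len(p),np.round(c,1),np.round(s,1),round(a,1),"z",np.round(np.median(p[:,2]),4),"med",np.round(np.median(p[:,:2],0)*1e3,1))
for n in("top","scene"):
    d=np.load(n+"0.npz"); W=d["W"];ok=d["z"]>0
    x,y,z=W[...,0],W[...,1],W[...,2]
    reg=ok&(x>.38)&(x<.68)&(y<-.17)&(y>-.45)
    print(n,"tops z hist",np.histogram(z[reg],bins=np.arange(0,.09,.006))[0])
    hi=reg&(z>.057)
    k,l=cv2.connectedComponents(hi.astype(np.uint8))
    for i in range(1,k):
        if (l==i).sum()>25: rect(W[l==i],"hi%d"%i)
    jt=reg&(z>.043)&(z<.053); k,l=cv2.connectedComponents(jt.astype(np.uint8))
    for i in range(1,k):
        if (l==i).sum()>25: rect(W[l==i],"jawtop%d"%i)
    m=reg&(z>.005); k,l,st,_=cv2.connectedComponentsWithStats(m.astype(np.uint8)); i=1+st[1:,4].argmax(); rect(W[l==i],"base")
    m=ok&(x>.40)&(x<.58)&(y<-.02)&(y>-.19)&(z>.005)&(z<.02)
    k,l,st,_=cv2.connectedComponentsWithStats(m.astype(np.uint8)); i=1+st[1:,4].argmax(); rect(W[l==i],"plate")
E
```

```text
top tops z hist [4037 1362  590  149  177  105   52  342  188   46  728  433   51   13]
hi1 643 [ 661.4 -204.2] [51.  24.1] 24.3 z 0.2693 med [ 654.2 -205.8]
hi2 1140 [ 554.3 -334.3] [129.9  45.1] 55.2 z 0.0651 med [ 555.4 -331.8]
hi3 80 [ 485.5 -268.3] [15.5 23.9] 55.9 z 0.0725 med [ 485.2 -267.6]
jawtop6 204 [ 590.9 -340.7] [55.7 19.2] 54.9 z 0.0472 med [ 590.5 -341.2]
jawtop10 261 [ 533.7 -302.4] [57.7 26.2] 55.1 z 0.047 med [ 532.4 -300.6]
base 4055 [ 513.3 -305.6] [129.9 220.1] 55.0 z 0.0262 med [ 523.6 -295.8]
plate 2146 [489.1 -97.7] [110.5 111.7] 28.1 z 0.0093 med [487.1 -98.1]
scene tops z hist [1990 1108  573  180  331  221  206  431  195  138  650  251   70   38]
hi1 1765 [ 659.  -214.2] [46.6 21.4] 13.7 z 0.2093 med [ 654.1 -215.4]
hi2 804 [ 554.3 -335.8] [134.1  43.7] 55.7 z 0.0653 med [ 549.5 -343.7]
hi3 123 [ 485.7 -270.5] [18.9 25. ] 43.8 z 0.0687 med [ 484.  -274.4]
jawtop1 53 [ 658.2 -208. ] [46.3  9.5] 14.2 z 0.0483 med [ 652.5 -210. ]
jawtop2 193 [ 533.6 -303.8] [57. 24.] 55.9 z 0.047 med [ 531.5 -307. ]
jawtop3 173 [ 590.5 -343. ] [59.5 19.9] 55.5 z 0.0471 med [ 589.6 -345. ]
jawtop4 54 [ 482.9 -276.7] [ 7.3 22.1] 54.9 z 0.0472 med [ 483.1 -275.7]
jawtop5 34 [ 529.8 -371.2] [ 5.9 13.1] 56.2 z 0.0477 med [ 530.1 -371.5]
jawtop6 35 [ 507.  -379.5] [ 4.2 13.1] 57.4 z 0.0485 med [ 506.7 -379.5]
jawtop7 36 [ 530.3 -397. ] [ 7.6 13.3] 53.1 z 0.0484 med [ 530.8 -396.6]
base 5868 [ 548.2 -258.8] [254.2 218.9] 54.9 z 0.0482 med [ 554.8 -281.4]
plate 1177 [489.4 -98.9] [116.  113.8] 28.2 z 0.0091 med [ 486.5 -104.5]
```

```bash
cat >> h.py <<'E'
from scipy.spatial.transform import Rotation as Rn
O=np.array([.5635,-.3222,0]); TH=np.radians(55.-180)
X=np.array([np.cos(TH),np.sin(TH),0]); Y=np.array([-np.sin(TH),np.cos(TH),0]); Z=np.array([0,0,1.])
PL=np.array([.489,-.0985,.01]); BX=.0156   # plate top centre, block centre fixture x
fx=lambda x,y,z: O+x*X+y*Y+z*Z
def quat(y,z):
    z=z/np.linalg.norm(z); return Rn.from_matrix(np.column_stack([np.cross(y,z),y,z])).as_quat()
def pickpose(a,s,xg,zg=.044,back=0):
    tz=-np.cos(a)*Z-np.sin(a)*X
    return fx(xg,0,zg)+(.019-back)*tz, quat(s*Y,tz)
def standpose(a,s,phi,lg,c=PL,lift=0):  # lg: grasp point above block's centre along its length
    h=np.array([np.cos(phi),np.sin(phi),0]); tz=np.cos(a)*h-np.sin(a)*Z; by=np.cross(-h,Z)
    return c+(.065+lg+lift)*Z+.019*tz, quat(s*by,tz)
E
python3 - <<'E'
from h import *
D=np.degrees
for a in (30,40,50,60):
  a=np.radians(a)
  for s in(1,-1):
    i=inverse_kinematics(*pickpose(a,s,.048)); print("pick",D(a).round(),s,None if i is None else np.round(i,2))
    for ph in range(-180,180,15):
      j=inverse_kinematics(*standpose(a,s,np.radians(ph),.032)); k=inverse_kinematics(*standpose(a,s,np.radians(ph),.032,lift=.1))
      if j is not None and k is not None: print("   place",ph,np.round(j,2))
for s in(1,-1):
  for n,p in dict(tab=(0,-.095,.045),seat=(0,0,.105)).items():
    print(n,s,inverse_kinematics(fx(*p),quat(s*(X if n=="tab" else Y),-Z)))
E
```

```text
pick 30.0 1 [-0.97  0.73  1.55  0.54  1.13 -0.66]
   place -180 [-0.21  0.96  1.18 -0.2   2.03  1.38]
   place -165 [-0.11  0.94  1.23 -0.35  1.97  1.24]
   place -150 [-0.01  0.91  1.31 -0.48  1.86  1.13]
   place -135 [ 0.08  0.87  1.42 -0.61  1.73  1.05]
   place -120 [ 0.16  0.83  1.56 -0.74  1.58  1.01]
   place -105 [ 0.23  0.78  1.71 -0.88  1.42  1.  ]
   place 30 [-1.07  0.71  2.34  1.49  1.05  1.68]
   place 45 [-1.04  0.7   2.15  1.17  1.14  1.89]
   place 60 [-0.98  0.72  1.97  0.95  1.29  2.  ]
   place 75 [-0.9   0.76  1.79  0.78  1.44  2.04]
   place 90 [-0.81  0.8   1.63  0.64  1.6   2.04]
   place 105 [-0.71  0.85  1.49  0.52  1.74  1.99]
   place 120 [-0.61  0.89  1.36  0.39  1.87  1.92]
   place 135 [-0.51  0.93  1.26  0.26  1.97  1.81]
   place 150 [-0.41  0.95  1.2   0.11  2.03  1.68]
   place 165 [-0.31  0.97  1.17 -0.05  2.05  1.53]
pick 30.0 -1 [-0.97  0.73  1.55  0.54  1.13  2.48]
   place -180 [-0.21  0.96  1.18 -0.2   2.03 -1.77]
   place -165 [-0.11  0.94  1.23 -0.35  1.97 -1.9 ]
   place -150 [-0.01  0.91  1.31 -0.48  1.86 -2.01]
   place -135 [ 0.08  0.87
[... 5974 characters left out ...]
65  0.95 -0.63]
   place 75 [-0.69  0.49  1.86  0.54  1.09 -0.75]
   place 90 [-0.64  0.53  1.77  0.44  1.21 -0.88]
   place 105 [-0.59  0.57  1.68  0.35  1.32 -1.01]
   place 120 [-0.52  0.61  1.6   0.26  1.4  -1.15]
   place 135 [-0.46  0.63  1.54  0.16  1.47 -1.3 ]
   place 150 [-0.39  0.65  1.51  0.07  1.51 -1.46]
   place 165 [-0.32  0.66  1.49 -0.03  1.52 -1.62]
tab 1 [-6.28329915e-01  5.14849171e-01  1.78302961e+00 -4.44089210e-16
  8.43713871e-01  1.55333165e+00]
seat 1 [-6.25759143e-01  5.43222546e-01  1.51825760e+00 -4.44089210e-16
  1.08011251e+00 -1.48939044e-02]
tab -1 [-6.28329915e-01  5.14849171e-01  1.78302961e+00 -4.44089210e-16
  8.43713871e-01 -1.58826100e+00]
seat -1 None
```

```bash
python3 - <<'E'
from h import *
for n in("top","scene"):
    d=np.load(n+"0.npz"); W=d["W"][d["z"]>0]; W=W[W[:,2]>.03]
    b=np.degrees(np.arctan2(W[:,1],W[:,0])); r=np.hypot(W[:,0],W[:,1])
    for lo in range(-60,100,20):
        print(n,lo,[(round(R,1),round(float(W[m][:,2].max()),2)) for R in np.arange(.2,1.0,.1) for m in [(b>=lo)&(b<lo+20)&(r>=R)&(r<R+.1)] if m.sum()>5])
a=np.radians(45)
for nm,p in dict(tab=(fx(0,-.095,.045),quat(-X,-Z)),pick=pickpose(a,1,.052,.046),stand=standpose(a,1,np.radians(55),.036),stup=standpose(a,1,np.radians(55),.036,lift=.12),pickup=(pickpose(a,1,.052,.046)[0]+[0,0,.15],pickpose(a,1,.052,.046)[1]),regr=(PL+[0,0,.08],quat(Y,-Z)),high=([.45*np.cos(1.2),.45*np.sin(1.2),.4],current_orientation())).items(): print(nm,np.round(p[0],3),np.round(inverse_kinematics(*p),2) if inverse_kinematics(*p) is not None else None)
E
```

```text
top -60 [(np.float64(0.6), 0.06), (np.float64(0.7), 0.1), (np.float64(0.8), 0.07), (np.float64(0.9), 0.07)]
top -40 [(np.float64(0.5), 0.08), (np.float64(0.6), 0.07), (np.float64(0.9), 0.42)]
top -20 [(np.float64(0.6), 0.34), (np.float64(0.7), 0.34), (np.float64(0.8), 0.41), (np.float64(0.9), 0.44)]
top 0 [(np.float64(0.4), 0.17), (np.float64(0.5), 0.39), (np.float64(0.6), 0.19), (np.float64(0.7), 0.08), (np.float64(0.8), 0.41), (np.float64(0.9), 0.44)]
top 20 [(np.float64(0.3), 0.05), (np.float64(0.4), 0.08), (np.float64(0.5), 0.39), (np.float64(0.6), 0.37), (np.float64(0.7), 0.23), (np.float64(0.8), 0.05), (np.float64(0.9), 0.05)]
top 40 [(np.float64(0.4), 0.05), (np.float64(0.5), 0.08), (np.float64(0.6), 0.26), (np.float64(0.7), 0.12), (np.float64(0.8), 0.05)]
top 60 []
top 80 []
scene -60 [(np.float64(0.6), 0.05), (np.float64(0.7), 0.09), (np.float64(0.8), 0.06), (np.float64(0.9), 0.06)]
scene -40 [(np.float64(0.5), 0.07), (np.float64(0.6), 0.07), (np.float64(0.9), 0.41)]
scene -20 [(np.float64(0.6), 0.34), (np.float64(0.7), 0.34), (np.float64(0.8), 0.41), (np.float64(0.9), 0.47)
[... 413 characters left out ...]
at64(0.6), 0.33), (np.float64(0.7), 0.31), (np.float64(0.8), 0.07), (np.float64(0.9), 0.05)]
scene 60 [(np.float64(0.5), 0.47), (np.float64(0.6), 0.47), (np.float64(0.7), 0.07), (np.float64(0.8), 0.07), (np.float64(0.9), 0.11)]
scene 80 []
tab [ 0.486 -0.268  0.045] [-0.63  0.51  1.78 -0.    0.84 -1.59]
pick [ 0.541 -0.354  0.033] [-1.08  0.83  1.5   0.71  1.32 -0.83]
stand [ 0.497 -0.087  0.098] [-0.88  0.54  2.03  0.89  1.06  2.22]
stup [ 0.497 -0.087  0.218] [-0.88  0.31  1.94  0.79  1.27  2.47]
pickup [ 0.541 -0.354  0.183] [-1.08  0.63  1.44  0.68  1.51 -0.67]
regr [ 0.489 -0.098  0.09 ] [-0.34  0.39  1.87 -0.    0.88  0.27]
high [0.163 0.419 0.4  ] [ 1.05  0.01  1.52 -0.    1.61 -0.27]
```

```bash
python3 - <<'E'
from h import *
p=current_position(); b=np.arctan2(p[1],p[0])
for r,z in((.42,.5),(.42,.45),(.45,.42)):
    j=inverse_kinematics([r*np.cos(b),r*np.sin(b),z],current_orientation())
    if j is not None: break
print(r,z,j)
j=np.array(j); goto_joints(j)
j2=j.copy(); j2[0]=-.63; j2[5]=-1.59; goto_joints(j2)
q=quat(-X,-Z); T=(0,-.095)
move_ptp(fx(*T,.12),q); move_gripper(.05)
c=servo_line(fx(*T,.048),q,rate=.1,contact_N=8)
print("down contact",c,current_position())
move_gripper(0.0)
print("gap",current_finger_gap(),current_force(),current_clock())
c=servo_line(fx(0,-.095-.029,.048),q,rate=.05,contact_N=15)
P=current_position()-O; print("pull",c,P@X,P@Y,P[2],current_force())
move_gripper(.06); servo_line(fx(0,-.124,.14),q,rate=.2); print(current_clock())
im=capture("top"); cv2.imwrite("pics/c.png",im["image"])
W=world(im); m=(im["range_z"]>0)&(np.abs((W-O)@X)<.02)&((W-O)@Y<-.02)&((W-O)@Y>-.09)&(W[...,2]>.043)&(W[...,2]<.053)
yy=((W[m]-O)@Y); print("jawtop y range",np.percentile(yy,[3,97]))
E
```

```text
0.42 0.5 [ 1.14819994e+00 -5.48520664e-02  1.36202695e+00  8.40416179e-06
  1.83453418e+00 -1.64802934e-01]
down contact False [ 0.48603829 -0.26794917  0.0483474 ]
gap 0.015863305988291918 [-3.15208218 -3.66653124  2.7031376 ] 8.5083
pull False 0.0010635437764906271 -0.12337560536602053 0.04822015141769695 [-3.58895738 -6.3058722   0.41184673]
10.6833
jawtop y range [-0.02296274 -0.02214331]
```

```bash
python3 - <<'E'
from h import *
a=np.radians(45)
p,q=pickpose(a,1,.052,.046); pb,_=pickpose(a,1,.052,.046,back=.10)
tz=(p-pb)/.1
move_gripper(.088)
move_ptp(pb+[0,0,.05],q)
for n in("scene","top"):
    im=capture(n); W=world(im); L=(W-O)
    lx,ly,z=L@X,L@Y,W[...,2]
    m=(im["range_z"]>0)&(np.abs(lx)<.025)&(ly<-.025)&(ly>-.1)&(z>.043)&(z<.053)
    if m.sum()>10: print(n,"jaw top y",np.percentile(ly[m],[3,97]),m.sum())
    m=(im["range_z"]>0)&(np.abs(lx)<.1)&(np.abs(ly)<.05)&(z>.060)&(z<.069)
    if m.sum()>10: r=cv2.minAreaRect(np.c_[lx[m],ly[m]].astype(np.float32)*1000); print(n,"block",r)
E
```

```text
scene jaw top y [-0.07444084 -0.05225042] 155
scene block ((15.42031478881836, -0.1350269317626953), (135.0894775390625, 43.67467498779297), 1.2060892581939697)
top jaw top y [-0.07667262 -0.05412345] 227
top block ((15.131477355957031, -0.9607200622558594), (130.01611328125, 44.27183532714844), 0.38608914613723755)
```

```bash
python3 - <<'E'
from h import *
a=np.radians(45)
p,q=pickpose(a,1,.052,.046); p=p-.0005*Y; pb=p-.1*(pickpose(a,1,.052,.046)[0]-pickpose(a,1,.052,.046,back=.1)[0])/.1
servo_line(pb,q,rate=.2)
print(servo_line(p,q,rate=.1,contact_N=10), current_position()-p)
move_gripper(0); print("gap",current_finger_gap(),current_grip_force(),current_force())
servo_line(p+[0,0,.03],q,rate=.06); print(current_force())
servo_line(p+[0,0,.16],q,rate=.15); print(current_force(),current_torque(),current_clock())
for n in("scene","top"):
    im=capture(n); cv2.imwrite(f"pics/d_{n}.png",im["image"][140:400,220:480]); s=silhouettes(n,"block")
    W=world(im)
    if s:
        m=s[0]["region"]&(im["range_z"]>0); L=W[m]-O; print(n,s[0]["conf"],m.sum()); np.savez(f"d_{n}.npz",L=np.c_[L@X,L@Y,L[:,2]])
a=cv2.imread("pics/d_scene.png");b=cv2.imread("pics/d_top.png"); cv2.imwrite("pics/d.png",cv2.resize(np.hstack([a,b]),(800,400)))
E
```

```text
False [ 9.77798348e-05 -7.49234672e-04  3.85004625e-04]
gap 0.044018853352658024 29.92358235642314 [-1.52223773 -0.38436855  0.89122789]
[ 4.49652992e-03  1.85684125e-01 -5.01332993e+00]
[-0.36590423 -0.23014318 -4.50731612] [-0.91482899  0.71871084 -0.00982742] 16.25
scene 0.85 490
top 0.78 1556
```

View pics/d.png

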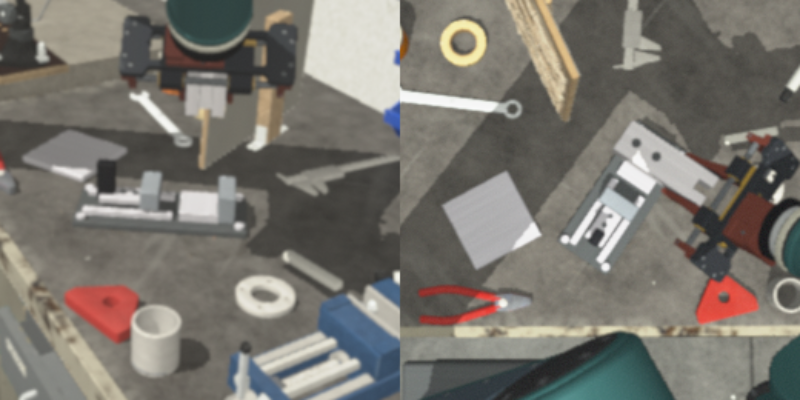

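The block is lifted and hangs in the gripper: left panel about (205,95), right panel about (665,155). The jaw stands open and the seat is empty. Now I check for pivot in the grip.

```bash
python3 - <<'E'
from h import *
L=np.load("d_top.npz")["L"]; L=L[(L[:,2]>.19)&(L[:,2]<.245)&(L[:,0]<.045)&(L[:,0]>-.06)]
A=np.c_[L[:,:2],np.ones(len(L))]; k=np.ones(len(L),bool)
for _ in range(5):
    c=np.linalg.lstsq(A[k],L[k,2],rcond=None)[0]; k=np.abs(A@c-L[:,2])<.004
print(k.sum(),len(L),c,np.degrees(np.arctan(c[:2])), np.percentile(L[k],[2,98],axis=0))
# planned path check
a=np.radians(45)
for lift in(.0,.06,.12):
    print(np.round(inverse_kinematics(*standpose(a,1,np.radians(55),.0365,lift=lift)),2))
print(current_joint_pos().round(2) if hasattr(current_joint_pos(),'round') else current_joint_pos())
p,q=standpose(a,1,np.radians(55),.0365)
print(inverse_kinematics([.40,-.22,.26],q),inverse_kinematics([.42,-.27,.25],q))
E
```

```text
1075 1202 [ 0.00304441 -0.00410359  0.22354287] [ 0.17443134 -0.23511713] [[-0.04818968 -0.022754    0.22015466]
 [ 0.04277999  0.01947088  0.22693698]]
[-0.88  0.54  2.03  0.89  1.06  2.22]
[-0.88  0.42  1.99  0.84  1.16  2.35]
[-0.88  0.31  1.94  0.79  1.27  2.47]
[-1.08  0.62  1.43  0.68  1.52 -0.66]
[-1.19999344  0.30848794  1.80210808  0.62872184  1.54439499  2.36521306] [-1.19904972  0.39016523  1.69815717  0.62895517  1.56192885  2.37897551]
```

```bash
python3 - <<'E'
from h import *
a=np.radians(45); lg=.052-.0153
st=lambda lift: standpose(a,1,np.radians(55),lg,lift=lift)
move_ptp([.45,-.31,.26],current_orientation())
move_ptp([.43,-.25,.26],st(0)[1]); print(current_clock())
servo_line(*st(.12),rate=.2)
servo_line(*st(.015),rate=.12)
c=servo_line(*st(-.006),rate=.02,contact_N=3)
print(c,(current_position()-st(0)[0]).round(4),current_force(),current_clock())
for n in("scene",):
    im=capture(n); cv2.imwrite(f"pics/e.png",cv2.resize(im["image"][150:350,180:420],(720,600)))
im=capture("top"); s=silhouettes("top","block"); W=world(im); m=(im["range_z"]>0)&(np.hypot(W[...,0]-PL[0],W[...,1]-PL[1])<.06)&(W[...,2]>.12)&(W[...,2]<.16)
print(m.sum(),np.percentile(W[m],[2,50,98],axis=0).round(4) if m.sum() else 0)
E
```

```text
19.6333
True [ 0.0002 -0.0002 -0.0002] [1.94645275 0.37229934 2.47064102] 22.45
514 [[ 0.4538 -0.1302  0.1204]
 [ 0.489  -0.0992  0.1382]
 [ 0.5155 -0.0729  0.1471]]
```

View pics/e.png

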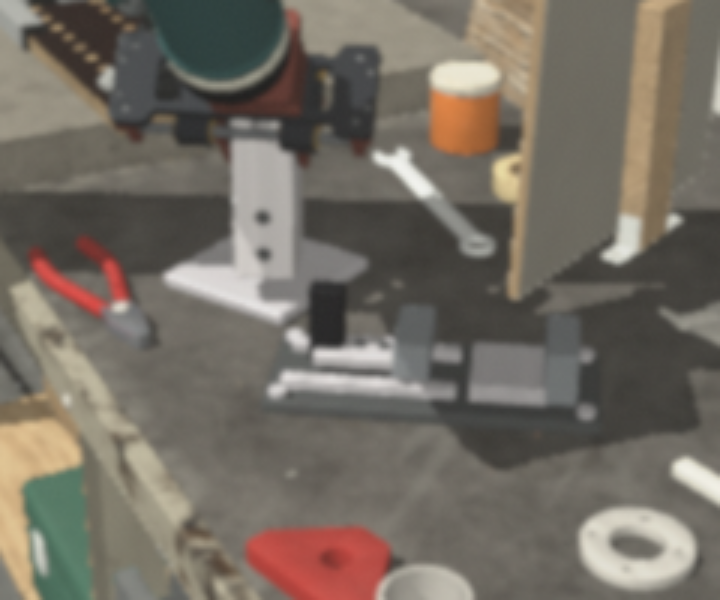

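The block stands upright on the plate (around pixel (265,200), base at (265,280)) with its plain end down; the gripper holds its top. Release, back off and measure.

```bash
python3 - <<'E'
from h import *
move_gripper(.088); a=np.radians(45)
tz=Rn.from_quat(current_orientation()).as_matrix()[:,2]
servo_line(current_position()-.12*tz,rate=.2)
servo_line(current_position()+[-.03,-.03,.10],rate=.25)
print(current_clock())
for n in("scene","top"):
    im=capture(n); W=world(im); z=W[...,2]
    m=(im["range_z"]>0)&(np.hypot(W[...,0]-PL[0],W[...,1]-PL[1])<.06)&(z>.125)&(z<.16)
    p=W[m]; r=cv2.minAreaRect((p[:,:2]*1000).astype(np.float32)); print(n,m.sum(),r,np.percentile(p[:,2],[5,50,95]))
    cv2.imwrite(f"pics/f_{n}.png",im["image"])
np.save("f_top.npy",W)
a=cv2.imread("pics/f_scene.png")[130:330,200:400];b=cv2.imread("pics/f_top.png")[180:380,200:400]; cv2.imwrite("pics/f.png",cv2.resize(np.hstack([a,b]),(800,400)))
E
```

```text
24.7583
scene 229 ((491.3382263183594, -100.32146453857422), (47.38630294799805, 44.25799560546875), 53.26738357543945) [0.12632342 0.13745189 0.14024556]
top 321 ((490.3650817871094, -97.35106658935547), (44.3138542175293, 43.88323211669922), 55.03813934326172) [0.13506579 0.13877122 0.14240558]
```

View pics/f.png

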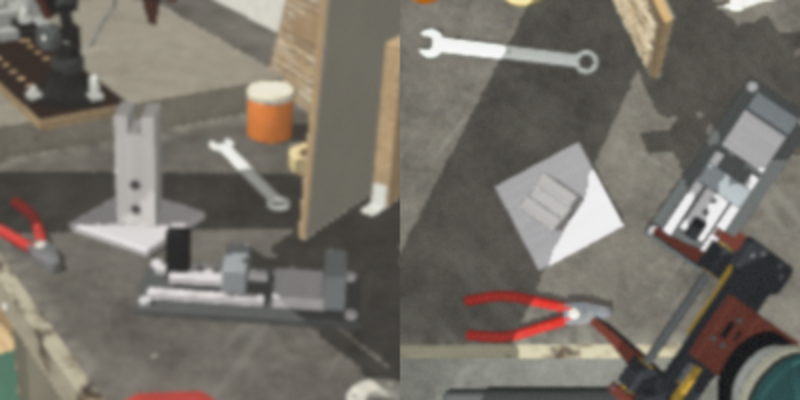

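The block stands free on the plate at about (0.490, -0.098), yaw 55°, slot up: left panel (135,165), right panel (551,202). Next I take it from above and carry it over to just above the seat.

```bash
python3 - <<'E'
from h import *
q=quat(Y,-Z); B=np.array([.4903,-.0972,0])
move_ptp(B+[0,0,.25],q)
print(servo_line(B+[0,0,.17],q,rate=.15,contact_N=8))
print(servo_line(B+[0,0,.085],q,rate=.1,contact_N=8),current_position())
move_gripper(0); print("gap",current_finger_gap(),current_force(),current_clock())
servo_line(B+[0,0,.11],q,rate=.06); print(current_force())
servo_line(B+[0,0,.25],q,rate=.15)
servo_line([.43,-.20,.25],q,rate=.15)
servo_line(fx(0,-.004,.25),q,rate=.15)
servo_line(fx(0,-.004,.130),q,rate=.12)
print(current_position()-fx(0,-.004,.13),current_force(),current_clock())
for n in("scene","top"):
    im=capture(n); W=world(im); z=W[...,2]; L=W-O; lx,ly=L@X,L@Y
    m=(im["range_z"]>0)&(np.abs(lx)<.04)&(np.abs(ly)<.04)&(z>.06)&(z<.115); print(n,m.sum(),"x",np.percentile(lx[m],[2,50,98]).round(4),"y",np.percentile(ly[m],[2,50,98]).round(4))
    cv2.imwrite(f"pics/g_{n}.png",im["image"])
a=cv2.imread("pics/g_scene.png")[130:330,230:430];b=cv2.imread("pics/g_top.png")[180:380,270:470]; cv2.imwrite("pics/g.png",cv2.resize(np.hstack([a,b]),(800,400)))
E
```

```text
False
False [ 0.49081679 -0.09736741  0.0855186 ]
gap 0.043884624884999696 [ 0.79172496 -0.03033943  0.80793891] 29.1583
[-0.77529055 -0.28081036 -5.27157182]
[ 0.00063643 -0.00043815  0.00091846] [ 0.09363722  0.08898243 -4.16640471] 34.2333
scene 589 x [0.0179 0.0214 0.0244] y [-0.0224 -0.0014  0.0195]Traceback (most recent call last):
  File "<stdin>", line 15, in <module>
    return _quantile_unchecked(
        a, q, axis, out, overwrite_input, method, keepdims, weights)
    return _ureduce(a,
                    func=_quantile_ureduce_func,
    ...<5 lines>...
                    overwrite_input=overwrite_input,
                    method=method)
    r = func(a, **kwargs)
    result = _quantile(arr,
                       quantiles=q,
    ...<2 lines>...
                       out=out,
                       weights=wgt)
    slices_having_nans = np.isnan(arr[-1, ...])
                                  ~~~^^^^^^^^^
IndexError: index -1 is out of bounds for axis 0 with size 0
```

```bash
python3 - <<'E'
from h import *
q=quat(Y,-Z)
c=servo_line(fx(0,-.004,.1015),q,rate=.05,contact_N=5); print("low",c,current_position()[2])
if not c:
    c=servo_line(fx(0,.006,.1015),q,rate=.01,contact_N=3); P=current_position()-O; print("touch",c,P@X,P@Y,current_force()@Y)
    y=P@Y-.0005
    servo_line(fx(0,y,.1015),q,rate=.02)
    c=servo_line(fx(0,y,.092),q,rate=.015,contact_N=3); print("seat",c,current_position()[2],current_force(),(current_position()-O)@Y)
print(current_clock())
im=capture("scene"); cv2.imwrite("pics/g.png",cv2.resize(im["image"][130:330,230:470],(720,600)))
E
```

```text
low False 0.10135433140358856
touch True 6.538157813607463e-06 -0.0022932348544037187 -0.7224599218923049
seat True 0.09701862922683688 [-0.22848246 -0.02188114  4.87909831] -0.0026133741647269
36.2167
```

View pics/g.png

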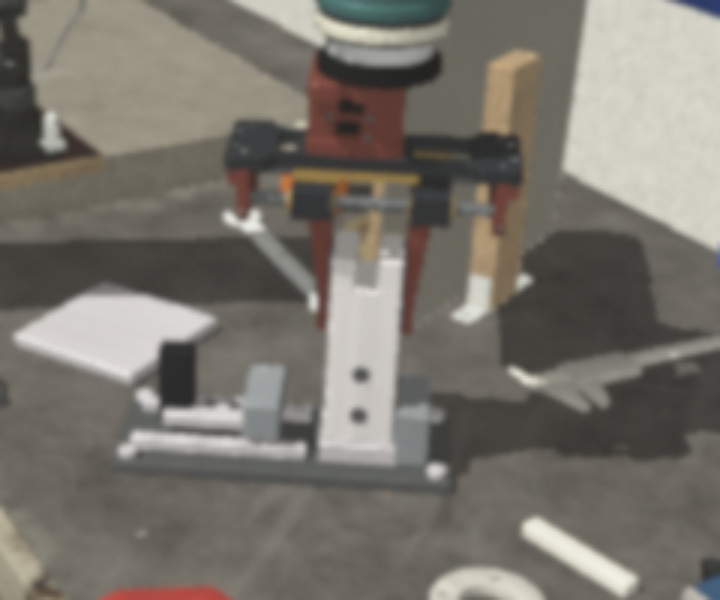

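The block stands on the seat, slot up, close to the fixed jaw (pixel column 360, rows 230–455) with the jaw still open at (265,400). Now release it and shut the jaw.

```bash
python3 - <<'E'
from h import *
q=quat(Y,-Z); q2=quat(-X,-Z)
move_gripper(.070)
P=current_position()
servo_line(P+[0,0,.02],q,rate=.05); servo_line(P+[0,0,.15],q,rate=.2)
move_gripper(.05)
move_ptp(fx(0,-.124,.22),q2)
servo_line(fx(0,-.124,.12),q2,rate=.2)
print("down",servo_line(fx(0,-.124,.048),q2,rate=.1,contact_N=8))
move_gripper(0); print("gap",current_finger_gap(),current_force(),current_clock())
c=servo_line(fx(0,-.099,.048),q2,rate=.03,contact_N=15); print("a",c,(current_position()-O)@Y,current_force()@Y)
if not c:
    c=servo_line(fx(0,-.080,.048),q2,rate=.012,contact_N=8); print("b",c,(current_position()-O)@Y,current_force()@Y)
print(current_clock())
for n in("scene","top"):
    im=capture(n); W=world(im); z=W[...,2]; L=W-O; lx,ly=L@X,L@Y
    cv2.imwrite(f"pics/h_{n}.png",im["image"])
a=cv2.imread("pics/h_scene.png")[130:330,230:430];b=cv2.imread("pics/h_top.png")[180:380,270:470]; cv2.imwrite("pics/h.png",cv2.resize(np.hstack([a,b]),(800,400)))
E
```

```text
down False
gap 0.016032372999285078 [-2.74623872 -5.12666957  1.29238037] 42.3
a False -0.09944908762869897 -2.224591028721057
b True -0.09459025587792172 -0.883354516433812
44.0333
```

View pics/h.png

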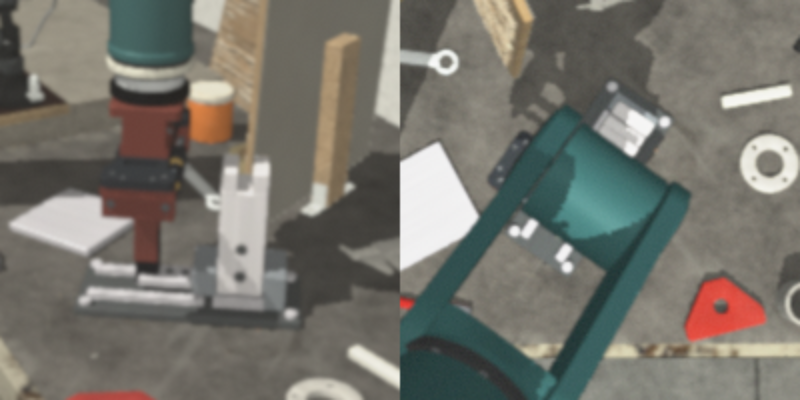

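The jaw has met the block (left panel: jaw at (210,280), block upright at (243,225)). The travel suggests 1–3 mm of gap may remain, so I push on with a firmer stop.

```bash
python3 - <<'E'
from h import *
q2=quat(-X,-Z)
y0=(current_position()-O)@Y
c=servo_line(fx(0,-.085,.048),q2,rate=.015,contact_N=22); print(c,y0,(current_position()-O)@Y,current_force()@Y,current_finger_gap())
im=capture("scene"); W=world(im); z=W[...,2]; L=W-O; lx,ly=L@X,L@Y
for nm,m in dict(block=(z>.06)&(z<.145)&(np.abs(lx)<.03)&(np.abs(ly)<.04),jaw=(z>.035)&(z<.052)&(np.abs(lx)<.026)&(ly<-.018)&(ly>-.06),fixed=(z>.035)&(z<.052)&(np.abs(lx)<.026)&(ly>.018)&(ly<.06)).items():
    m&=im["range_z"]>0; print(nm,m.sum(),np.percentile(lx[m],[2,50,98]).round(4),np.percentile(ly[m],[2,50,98]).round(4))
# tilt of the near (+x) face: ly edges and lx vs z
for zz in(.06,.08,.10,.12,.14):
    m=(im["range_z"]>0)&(np.abs(z-zz)<.006)&(np.abs(ly)<.04)&(np.abs(lx)<.03); print(zz,m.sum(),np.median(lx[m]).round(4),np.percentile(ly[m],[3,97]).round(4))
print(current_clock())
E
```

```text
True -0.09462978166819631 -0.09343744619931953 -0.5960553450470192 0.015603809851803338
block 967 [-0.0108  0.0209  0.0242] [-0.0204  0.0007  0.0217]
jaw 173 [-0.0253  0.0043  0.0253] [-0.0446 -0.0326 -0.0196]
fixed 178 [-0.0246  0.0067  0.0255] [0.0191 0.0324 0.0439]
0.06 126 0.0211 [-0.02    0.0217]
0.08 131 0.0209 [-0.021  0.021]
0.1 124 0.0214 [-0.0198  0.0212]
0.12 139 0.0213 [-0.0205  0.0218]
0.14 97 0.0209 [-0.0198  0.0212]
44.7167
```

```bash
python3 - <<'E'
from h import *
q2=quat(-X,-Z)
c=servo_line(fx(0,-.085,.048),q2,rate=.015,contact_N=25); print(c,(current_position()-O)@Y,current_force()@Y)
move_gripper(.05); print(current_force())
servo_line(current_position()+[0,0,.1],q2,rate=.15)
servo_line([.40,-.22,.30],q2,rate=.25)
j=list(current_joint_pos()); j[0]=-1.3; goto_joints(j)
print(current_clock())
for n in("scene","top"):
    im=capture(n); W=world(im); z=W[...,2]; L=W-O; lx,ly=L@X,L@Y; ok=im["range_z"]>0
    for nm,m in dict(blocktop=(z>.145)&(z<.157)&(np.abs(lx)<.04)&(np.abs(ly)<.04),jaw=(z>.043)&(z<.052)&(np.abs(lx)<.026)&(ly<-.026)&(ly>-.06),fixed=(z>.043)&(z<.052)&(np.abs(lx)<.026)&(ly>.026)&(ly<.06)).items():
        m=m&ok; 
        if m.sum()>8: print(n,nm,m.sum(),[np.round(v,1) for v in cv2.minAreaRect(np.c_[lx[m],ly[m]].astype(np.float32)*1000)])
    for qn in("parts_jar","pliers","spanner_17","tape_roll","magnet_square","chalk_1"):
        s=silhouettes(n,qn)
        if s: m=s[0]["region"]&ok; print(n,qn,np.round(np.median(W[m],0),3))
    cv2.imwrite(f"pics/i_{n}.png",im["image"])
a=cv2.imread("pics/i_scene.png")[130:330,230:430];b=cv2.imread("pics/i_top.png")[150:350,270:470]; cv2.imwrite("pics/i.png",cv2.resize(np.hstack([a,b]),(800,400)))
E
```

```text
True -0.09341793889128619 -1.399322343686686
[-0.26140144  0.05843648  0.12842057]
48.725
scene blocktop 202 [array([1.1, 0.2]), array([48.5, 43.2]), np.float64(1.6)]
scene jaw 130 [array([  0.2, -35.7]), array([19.2, 51.2]), np.float64(90.0)]
scene fixed 134 [array([ 0., 35.]), array([51.8, 17.9]), np.float64(0.5)]
scene parts_jar [0.748 0.039 0.043]
scene pliers [ 0.366 -0.099  0.01 ]
scene spanner_17 [ 0.667 -0.046  0.005]
scene tape_roll [ 0.735 -0.045  0.018]
scene magnet_square [ 0.363 -0.446  0.013]
scene chalk_1 [0.748 0.039 0.043]
top blocktop 320 [array([-0.7, -0.9]), array([43.6, 44.9]), np.float64(0.9)]
top jaw 202 [array([ -0.1, -36.5]), array([51.8, 21.2]), np.float64(1.0)]
top fixed 69 [array([ 0. , 34.8]), array([51.9, 16.9]), np.float64(0.7)]
top parts_jar [0.752 0.057 0.066]
top pliers [ 0.369 -0.074  0.011]
top spanner_17 [ 0.668 -0.037  0.005]
top tape_roll [ 0.756 -0.054  0.018]
top magnet_square [ 0.367 -0.439  0.012]
top chalk_1 [ 0.612 -0.486  0.008]
```

View pics/i.png

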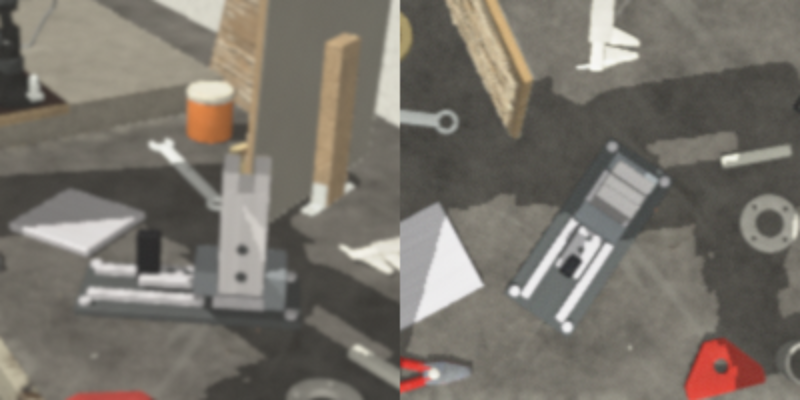

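The block stands upright between the closed jaws with its slot up: left panel (243,225), right panel (612,187). Two firm pushes stopped at the same spot, so it is clamped, and the bystanders have not moved.

```bash
python3 -c "
from bench import *
print(close_job(), current_clock())"
```

```text
the job is handed in; nothing more can be done
the job is handed in; nothing more can be done
```

I handed the job in at about 49 s: the block was stood on the plate, taken again from above, and now stands slotted end up at mid-seat, clamped square against the fixed jaw; the other bench items showed no movement.

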